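# Hold the strongbox latch back with its key

### The job

Take the strongbox key, the one with the broad square head, out of the wooden tool block and put it straight down into the lock on the front rail of the steel strongbox; the pins inside are sticky, so wiggle it gently past them rather than forcing it, until its collar sits on the lock. Then turn it a quarter turn clockwise (seen from above) against the spring and keep it turned: finish while still gripping the key like that, so the latch stays drawn back for me to lift the lid. Leave the other key and everything else on the bench where they are.

Things in the scene. Friction and masses are not known exactly. Their poses are not given: they have to be found in the camera images.
- safekey: The strongbox key, standing upright in a slot of the tool block, 82 mm tall, about 60 g. Origin at the lower tip of its shank; z up along it, x across its thickness, y across its width; the same after a half turn about z. Steel blade 4 mm thick (x), 18 mm wide (y), z = 2 to 34 mm, lower corners cut 4 mm at 45 degrees; round neck 4.5 mm thick, 34 to 42 mm; then collar and head.
- safekey_grip (a point): Point in the key's black square head to grip, 68 mm above the tip; axes as the key's. The head is 10 mm thick (x), 34 mm wide (y) and spans z = 48 to 82 mm above the tip; grip it across its thickness, from above, firmly (40 N or more) or it swivels. The key stands loosely 22 mm deep in the block (slot 7 x 21.5 mm, floor 23 mm above the bench) and is drawn straight up.
- safekey_collar (a point): Centre of the underside of the key's steel collar, 42 mm above the tip; axes as the key's. The collar is 10 x 26 mm (x, y) and 6 mm high. It rests on the lock's face when the key is fully home.
- first_pin (a point): Nose of the first sticky pin, inside the slot, 15 mm below its mouth at the +y end. Two more: 23 mm below at the -y end, 31 mm below at the +y end. Each stands about 4 mm into the slot. The blade's cut corner binds on it: pushed straight down, it passes at 5 to 15 N or jams. Shifts of 1.5 mm to and fro along y slide a pin back (about 3 N) and it stays: press lightly, shift, press again.
- strongbox: Grey steel strongbox 180 x 240 x 100 mm (x, y, z), fixed, with dark corner plates, origin under its centre, z up; its front (-x) rail, 60 mm deep, carries the lock; the lid behind has a folded bail handle and a keeper, up to 119 mm high.
- keyhole (a point): Centre of the keyhole's mouth in the top of the steel lock case (52 x 66 mm), 116 mm above the bench; axes as the strongbox's. A slot 6.5 mm wide (x) and 21 mm long (y, as the key's blade must lie), its mouth bevelled 2.5 mm all round, in a 6 mm face plate; the plug below has the same slot. Fully home the key's tip is 42 mm below this point; only within 2 mm of that can it turn.
- lock_plug (a joint): Turn of the lock plug in rad: 0 with the slot along the strongbox's y axis, growing clockwise seen from above, stop at 1.57 (a quarter turn). A spring turns it back, 0.02 N m at 0 and 0.12 N m at the stop. The key turns about 0.17 rad loosely in the slot before the plug follows. Turning draws the brass latch back 14 mm out of the keeper.
- toolblock: Light wooden tool block 90 x 170 x 45 mm (x, y, z), fixed, origin under its centre; two key slots on its y axis, 48 mm either side of the centre (long side along y; either key may be in either slot), and a round hole 22 mm towards +x in the middle, where the graver stands.
- cabinetkey: Another key, to be left alone: brass, shorter, with a round ring-shaped head 28 mm across and 6 mm thick, standing in the other slot, 60 mm tall in all. Origin at its tip.
- graver: Graver with a wooden handle 17 mm thick, standing in the tool block, 94 mm tall in all. Origin at its tip. Leave alone.
- hammer: Hammer 240 mm long with a wooden handle, lying on the bench, origin in its middle. Leave alone.
- pliers: Pliers with red grips, 140 mm long, lying on the bench. Leave alone.
- emery_stick: Wooden emery stick 300 x 30 x 12 mm lying on the bench. Leave alone.
- charcoal_block: Black charcoal soldering block 90 x 140 x 32 mm. Leave alone.
- flux_jar: Small jar, 52 mm across and 55 mm tall, standing in front of the strongbox. Leave alone.
- ring_mandrel: Steel ring mandrel with dark wooden handle, 280 mm long, 24 mm thick, lying on the bench. Leave alone.

How it is judged:
On the way, in this order (a step that is already met when the one before it is completed fails the run):
1. the strongbox key is fully home in the keyhole, upright and not yet turned (z of safekey in the frame of strongbox between 0.07 and 0.0765 m and horizontal distance between safekey and keyhole below 0.004 m and angle between safekey's own z axis and vertical below 0.12 rad and value of joint lock_plug below 0.3 rad), for 0.1 s.
2. the key has turned the plug a quarter turn clockwise (z of safekey in the frame of strongbox between 0.07 and 0.0765 m and horizontal distance between safekey and keyhole below 0.004 m and angle between safekey's own z axis and vertical below 0.12 rad and value of joint lock_plug above 1.25 rad), for 0.2 s.
At the end, for the whole second after the job is handed in: The strongbox key is fully home (collar within 2.5 mm of the lock face, upright within 7 degrees, within 4 mm of the keyhole's centre), the plug stands turned at least 1.25 rad clockwise (a quarter turn less the key's play) and is at rest, and the fingers still grip the key with more than 2 N (all of step 2 and velocity of joint lock_plug between -0.1 and 0.1 rad/s and contact force between the fingers and safekey above 2 N); the arm keeps its last pose, push and grip.
It fails at once if the key is forced on its way into the lock: more than 45 N between key and strongbox before it is home (contact force between safekey and strongbox above 45 N and z of safekey in the frame of strongbox above 0.0765 m).
It fails at once if the other key, the graver or anything else on the bench is moved more than 30 mm (distance of any of cabinetkey, graver, hammer, pliers, emery_stick, charcoal_block, flux_jar, ring_mandrel from where it was at the start of the episode above 0.03 m).
It also fails if it takes over 64 s, if anything falls off the work surface, if the arm or the gripper's body presses on something with over 40 N, if the wrist force passes 120 N, or if a joint passes its speed limit or range.

### The arm

A 7-joint arm with a two-finger parallel gripper is mounted at the origin on the work surface. World frame = base frame: x ahead of the robot, y to its left, z up, the work surface at z = 0. Lengths are in m, angles in rad, forces in N, time in s.
With the tool pointing down it reaches from about 0.35 to 0.9 m from the base axis. Payload 19.9 kg.
Tool frame: the origin (TCP) lies on the centre line of the jaws, within the pads' length; the fingertips stand 19 mm ahead of it and the grasp point (between the pads) is the TCP; z points along the fingers, y is the line along which they close (so a half turn about z gives the same grasp; the last joint's range is limited). The gripper opens to 85 mm and grips with 20 to 120 N. Pads are 22 mm wide; open, the fingers measure 114 mm over their backs; the gripper's body (76 mm by 85 mm) begins 54 mm behind the grasp point. The pads swing forward as they close: fully open they stand 13 mm farther back than shut.
Start: joints at [-1.329, 0.417, -0.01, 1.614, 0.005, 1.111, -0.053], TCP at [0.174, 0.6, 0.225] pointing down, gripper open.
Joint ranges: [-2.81, 2.81], [-0.39, 2.02], [-1.27, 1.25], [0.06, 2.57], [-1.19, 4.33], [0.19, 2], [-2.82, 2.82]. Speed limits (rad/s): [1.89, 1.89, 2.39, 2.39, 3.01, 3.01, 3.01].

### API

Orientations are given as a unit quaternion [w, x, y, z].
In Python, from workcell import arm gives the robot as it stands.
- The arm moves only by the tool move_tool, called after "Emit:" as a command line: name --argument value ..., lists and objects as JSON in quotes. Schema: {"type":"object","properties":{"steps":{"type":"object","properties":{"moves":{"type":"array","items":{"type":"array","items":{"type":"number"},"minItems":7,"maxItems":7},"minItems":1,"maxItems":5}},"additionalProperties":false,"required":["moves"]},"only":{"type":"string"},"quiet":{"type":"boolean"},"lines":{"type":"string"}},"required":["steps"],"additionalProperties":false}. steps is an object whose key "moves" holds a list of rows, 1 to 5 of them, each of 7 numbers: the finger opening in m, then dx, dy, dz in shares of 0.4 m (1.0 is 0.4 m), then a rotation vector rx, ry, rz in shares of 60 degrees (1.0 is 60 degrees); each row is the pose to reach, as a shift and turn from the pose commanded when the call began, along the tool's axes at that moment; what a row does not reach only later rows make up. A row lasts 1/10 s, in which the tool goes at most 0.05 m and 0.15 rad, less where a joint would pass 70% of its speed; a pose out of reach is approached as far as the arm can. The fingers move at their own pace and stop on an object; the grip force is fixed at half the most. Time passes only in rows, so rows that do not move let the fingers close. The tool returns the time, the measured TCP pose, the force, the opening and the grip force at its end. only (a regular expression) keeps the lines of the reply that match it, lines (a string "A,B") keeps lines A to B, and quiet returns only ok. A shift or turn number past 1, either way, is cut back to 1. Input that does not fit is refused with a message, and nothing moves.
- arm.observe(): the state, without advancing time (a new reading comes with each control period).
- arm.capture(name): name is "scene" or "side" or "wrist"; returns a dict with "image" (384x512x3 uint8, red, green, blue), "fovy" (degrees; the focal length in pixels is half the picture's height over the tangent of half this angle, whatever the lens; pixels are square), "cx", "cy" (the principal point, pixels), "R" (3x3) and "t" (3): a world point X has camera coordinates R X + t; the wrist camera has in their place "mount" (4x4, takes a point from camera to tool coordinates, whose origin is the TCP and whose axes are the flange's). Camera axes: x right, y down, z forward; pixel columns grow to the right and rows downward; lengths in m; the calibration is good to about 2 mm. The wrist camera is an equidistant fisheye: a pixel r from the principal point sees the ray r / f radians off the axis. A picture is of the moment at which its call begins: read the wrist's pose just before it. There is no depth.
- arm.finish_job(): hands the job in; it is judged then, once.
The state is a dict: "clock": time; "q": joint angles; "dq": joint speeds; "tau": joint torques, N m; "position": TCP position; "tcp_rot": TCP orientation; "force": force on the tool from outside, world axes, zero at the start; "moment": the same for the moment, N m; "gripper_width": finger opening in m; "finger_force": force on a finger pad.
Only numpy, scipy, OpenCV 4.12 (cv2) and the standard library are available. Lean on these libraries where they do the work, as an engineer would, in place of code of your own. Each camera call takes 0.05 s, during which the arm holds its last target. There are 200 camera calls.

## Working session

There is one attempt and no reset: what is moved stays moved. The work goes in short steps, Python scripts to look and compute and a tool call to move; the robot and the scene stay as the last step left them, time stands still between calls to the robot, and variables do not carry over. Pictures are saved under pics/ and viewed, at most 10 in all, crops included, and the job is handed in when it is done.

```bash
ls; mkdir -p pics; python3 - <<'E'
from workcell import arm
import cv2,numpy as np,json
s=arm.observe();print({k:np.round(v,4).tolist() for k,v in s.items()})
ims=[]
for n in("scene","side"):
    c=arm.capture(n);cv2.imwrite(f"pics/{n}.png",c["image"][:,:,::-1])
    np.savez(f"{n}.npz",**c);print(n,c["fovy"],c["cx"],c["cy"],np.round(c["R"],3).tolist(),np.round(c["t"],3))
E
```

```text
pics
workcell.py
{'clock': 0.0, 'q': [-1.3295, 0.418, -0.0103, 1.6142, 0.0047, 1.1107, -0.053], 'dq': [0.0002, -0.0009, -0.0005, -0.0012, -0.0001, 0.0008, 0.0002], 'tau': [-0.0003, -86.4452, 0.6788, -43.4914, 0.0191, 0.0074, 0.0001], 'position': [0.1743, 0.5998, 0.2247], 'tcp_rot': [-0.0001, 0.1409, 0.99, -0.0006], 'force': [-0.8818, 0.8314, 0.6333], 'moment': [-0.019, -0.0399, -0.0086], 'finger_force': 0.0, 'gripper_width': 0.0855}
scene 44.28016569192519 242.30679440381763 191.67479139094658 [[0.714, 0.7, -0.017], [0.462, -0.489, -0.74], [-0.526, 0.52, -0.673]] [-0.353 -0.193  2.047]
side 47.41488179373957 253.52807545604614 185.32495816724028 [[0.792, -0.611, -0.012], [-0.309, -0.384, -0.87], [0.527, 0.692, -0.493]] [-0.429  0.248  1.201]
```

View pics/scene.png

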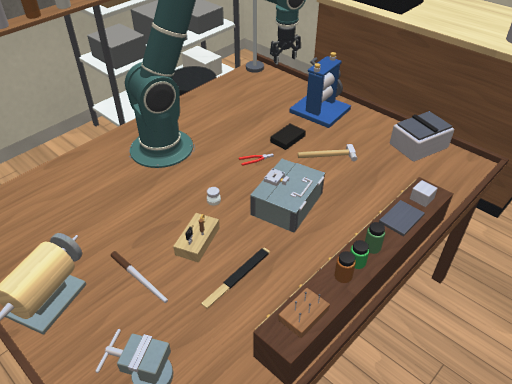

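View pics/side.png

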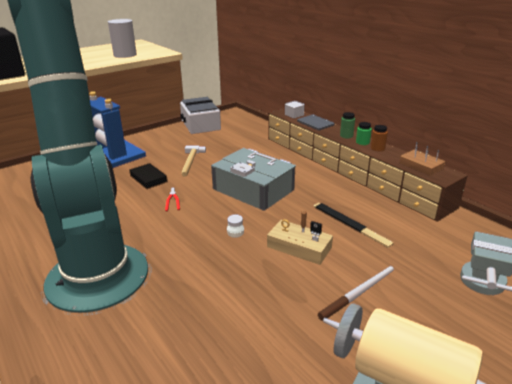

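The scene view shows the tool block at (197,236), with the black-headed key near (189,233), the graver at (201,222), and the strongbox lock at about (273,176). In the side view the key is at (316,227), the ring key at (285,226) and the lock at (243,168). Next I'll zoom in.

```bash
cat > h.py <<'E'
import numpy as np,cv2
from scipy.spatial.transform import Rotation as Rot
def ray(n,u,v):
    c=np.load(n+".npz");f=192/np.tan(np.radians(c["fovy"]/2));R=c["R"]
    d=R.T@np.array([(u-c["cx"])/f,(v-c["cy"])/f,1]);return -R.T@c["t"],d/np.linalg.norm(d)
def plane(n,u,v,z):
    o,d=ray(n,u,v);return o+d*(z-o[2])/d[2]
def tri(a,b):
    A=0;B=0
    for n,p in(("scene",a),("side",b)):
        o,d=ray(n,*p);M=np.eye(3)-np.outer(d,d);A=A+M;B=B+M@o
    return np.linalg.solve(A,B)
def proj(n,X):
    c=np.load(n+".npz");f=192/np.tan(np.radians(c["fovy"]/2));p=c["R"]@X+c["t"];return f*p[:2]/p[2]+[c["cx"],c["cy"]]
E
python3 - <<'E'
from h import *
np.set_printoptions(precision=4,suppress=True)
print("key",tri((189,233),(316,227)),"lock",tri((273,176),(243,168)),plane("scene",273,176,.116),plane("side",243,168,.116))
a=cv2.imread("pics/scene.png");b=cv2.imread("pics/side.png")
def cr(i,x,y,w,h,s):return cv2.resize(i[y:y+h,x:x+w],None,fx=s,fy=s,interpolation=cv2.INTER_CUBIC)
t=np.hstack([cr(a,165,200,66,50,6),cr(b,265,205,66,50,6)])
u=np.hstack([cr(a,250,155,66,50,6),cr(b,215,145,66,50,6)])
cv2.imwrite("pics/z.png",np.vstack([t,u]))
E
```

```text
key [ 0.5397 -0.2936  0.087 ] lock [0.5666 0.0896 0.1121] [0.57   0.0855 0.116 ] [0.5626 0.0845 0.116 ]
```

View pics/z.png

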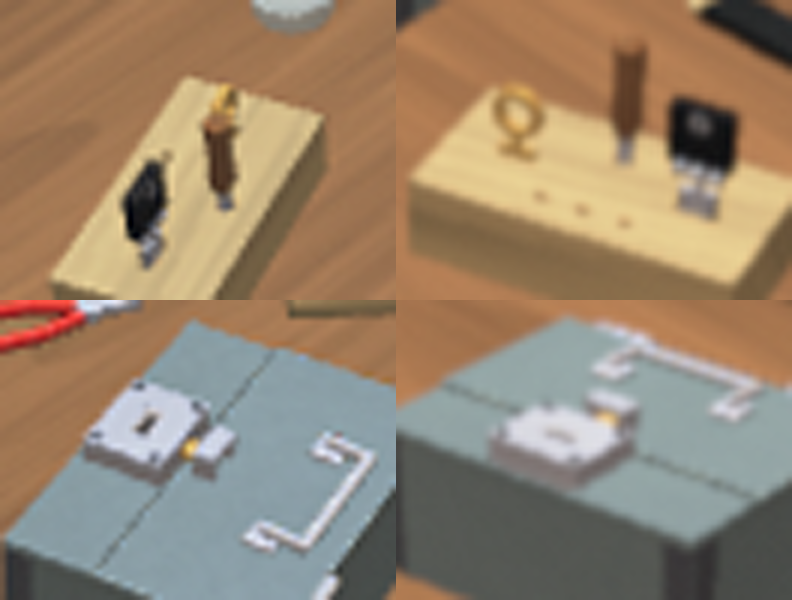

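```bash
python3 - <<'E'
from h import *
from workcell import arm
np.set_printoptions(precision=4,suppress=True)
def yaw(n,a,b,z):
    d=plane(n,*b,z)-plane(n,*a,z);return np.arctan2(d[1],d[0]),np.linalg.norm(d)
S=lambda x,y,cx,cy:(cx+x/6-.4,cy+y/6-.4)
print("block",yaw("scene",S(52,278,165,200),S(188,78,165,200),.045),yaw("side",S(725,285,199,205),S(410,180,199,205),.045))
print("box",yaw("scene",S(105,265,250,155),S(275,50,250,155),.1),yaw("side",S(755-396,195,215,145),S(440-396,85,215,145),.1))
print("hole",plane("scene",*S(148,123,250,155),.116),plane("side",*S(166,135,215,145),.116),tri(S(148,123,250,155),S(166,135,215,145)))
print("key",tri(S(146,200,165,200),S(704-396,137,265,205)))
c=arm.capture("wrist");print(c["mount"],c["fovy"],c["cx"],c["cy"])
E
```

```text
block (np.float64(1.9571175538949517), np.float64(0.16841749935757316)) (np.float64(1.9521475598916989), np.float64(0.16562552916122325))
box (np.float64(1.817663062700265), np.float64(0.22821160062749177)) (np.float64(1.8232015840671238), np.float64(0.23570363384926796))
hole [0.57   0.0924 0.116 ] [0.5646 0.0915 0.116 ] [0.5676 0.0953 0.1132]
key [ 0.539  -0.2937  0.0863]
[[ 0.0001 -0.9521 -0.3058  0.0779]
 [ 1.      0.0005 -0.0012 -0.0002]
 [ 0.0013 -0.3058  0.9521 -0.1492]
 [ 0.      0.      0.      1.    ]] 65.70646984690485 255.9522406427818 192.27008926647625
```

The rows are not in the units I measure in: shifts go in shares of 0.4 m and turns go in shares of 60 degrees. I convert before sending: -0.21 m is -0.525, -0.17 m is -0.425.

Emit:
move_tool --steps '{"moves": [[0.085, 0, -0.125, -0.025, 0, 0, 0], [0.085, -0.1, -0.225, -0.05, 0, 0, 0], [0.085, -0.2, -0.325, -0.075, 0, 0, 0], [0.085, -0.3, -0.425, -0.1, 0, 0, 0], [0.085, -0.4, -0.525, -0.125, 0, 0, 0]]}'

```text
clock: 0.65
position: [0.2555, 0.3782, 0.2702]
tcp_rot: [-0.0, 0.141, 0.99, 0.0]
force: [2.2, 0.6, 0.5]
gripper_width: 0.0852
finger_force: 0.0
```

Converted, -0.21 m is -0.525, -0.17 m is -0.425, 0.6 rad is 0.573.

Emit:
move_tool --steps '{"moves": [[0.085, -0.1, -0.05, 0, 0, 0, 0.1146], [0.085, -0.2, -0.1, 0, 0, 0, 0.2292], [0.085, -0.3, -0.15, 0, 0, 0, 0.3438], [0.085, -0.425, -0.2, 0, 0, 0, 0.4584], [0.085, -0.525, -0.25, 0, 0, 0, 0.573]]}'

```text
clock: 1.15
position: [0.43, 0.2241, 0.2702]
tcp_rot: [0.0, 0.429, 0.903, 0.0]
force: [-0.2, 1.7, 0.6]
gripper_width: 0.0846
finger_force: 0.0Traceback (most recent call last):
```

```bash
cat >> h.py <<'E'
def goto(x,y,z,yaw):
    "shift and turn in the tool axes (from measured pose) to a pose with the tool straight down, tool y at yaw"
    from workcell import arm
    s=arm.observe();w,*v=s["tcp_rot"];R=Rot.from_quat([*v,w]).as_matrix()
    T=np.array([[np.sin(yaw),np.cos(yaw),0],[-np.cos(yaw),np.sin(yaw),0],[0,0,-1]]) # columns x,y,z
    return np.round(R.T@(np.array([x,y,z])-s["position"]),4),np.round(Rot.from_matrix(R.T@T).as_rotvec(),4)
E
python3 -c "
from h import *
print(goto(.567,.093,.27,.25))"
```

```text
  File "<string>", line 3, in <module>
    print(goto(.567,.093,.27,.25))
          ~~~~^^^^^^^^^^^^^^^^^^^
  File "h.py", line 20, in goto
    return np.round(R.T@(np.array([x,y,z])-s["position"]),4),np.round(Rot.from_matrix(R.T@T).as_rotvec(),4)
                                                                      ~~~~~~~~~~~~~~~^^^^^^^
  File "scipy/spatial/transform/_rotation.pyx", line 1143, in scipy.spatial.transform._rotation.Rotation.from_matrix
ValueError: Non-positive determinant (left-handed or null coordinate frame) in rotation matrix 0: [[-9.07535110e-01 -4.19976203e-01  1.11327647e-04]
 [-4.19976202e-01  9.07534972e-01 -5.14657885e-04]
 [-1.15110332e-04  5.13825063e-04  9.99999861e-01]].
```

```bash
sed -i 's/\[np.sin(yaw),np.cos(yaw),0\],\[-np.cos(yaw)/[-np.sin(yaw),np.cos(yaw),0],[np.cos(yaw)/' h.py
python3 -c "
from h import *
print(goto(.567,.093,.27,.25))"
```

```text
(array([-0.1881,  0.0234,  0.0002]), array([ 0.0005, -0.    ,  0.4334]))
```

Converted, -0.188 m is -0.47, -0.14 m is -0.35, 0.434 rad is 0.4144.

Emit:
move_tool --steps '{"moves": [[0.085, -0.125, 0.025, 0, 0, 0, 0.1337], [0.085, -0.225, 0.0375, 0, 0, 0, 0.2674], [0.085, -0.35, 0.05, 0, 0, 0, 0.4144], [0.085, -0.47, 0.0575, 0, 0, 0, 0.4144], [0.085, -0.47, 0.0575, 0, 0, 0, 0.4144]]}'

```text
clock: 1.65
position: [0.5685, 0.0892, 0.2696]
tcp_rot: [0.001, 0.615, 0.789, -0.001]
force: [-1.5, -0.3, -0.4]
gripper_width: 0.0848
finger_force: 0.0
```

```bash
cat >> h.py <<'E'
def wshot(name):
    from workcell import arm
    s=arm.observe();c=arm.capture("wrist");cv2.imwrite(f"pics/{name}.png",c["image"][:,:,::-1])
    np.savez(name+".npz",pos=s["position"],rot=s["tcp_rot"],**c)
def wray(name,u,v):
    c=np.load(name+".npz");f=192/np.tan(np.radians(c["fovy"]/2))
    p=np.array([u-c["cx"],v-c["cy"]]);r=np.linalg.norm(p);th=r/f
    d=np.array([*(np.sin(th)*p/max(r,1e-9)),np.cos(th)]);w,*q=c["rot"];R=Rot.from_quat([*q,w]).as_matrix();M=c["mount"]
    return R@M[:3,3]+c["pos"],R@M[:3,:3]@d
def wplane(name,u,v,z):
    o,d=wray(name,u,v);return o+d*(z-o[2])/d[2]
E
python3 -c "
from h import *
wshot('w1')"
```

```text
(no output)
```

View pics/w1.png

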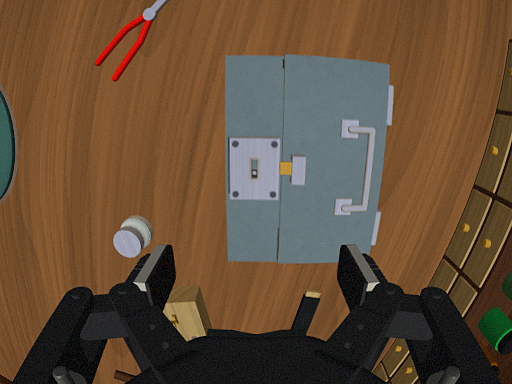

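The wrist view shows the lock plate over (229–280, 137–200) with the slot at about (254,169). The box's long side runs almost vertically in the image.

```bash
cat > lock.py <<'E'
from h import *
import sys
np.set_printoptions(precision=4,suppress=True)
n,u0,v0=sys.argv[1],int(sys.argv[2]),int(sys.argv[3])
i=cv2.imread(f"pics/{n}.png").astype(int);g=i.sum(2)/3
m=((g>150)).astype(np.uint8)
k,l,st,ce=cv2.connectedComponentsWithStats(m)
b=l[v0,u0];ys,xs=np.nonzero(l==b);print(st[b],i[v0,u0])
P=np.array([wplane(n,x,y,.116)[:2] for x,y in zip(xs,ys)],np.float32)
r=cv2.minAreaRect(P);print("plate",r[0],r[1],np.radians(r[2]))
c=ce[b].round().astype(int);w=g[c[1]-14:c[1]+15,c[0]-10:c[0]+11];d=(w<150)
ys,xs=np.nonzero(d);X=np.array([wplane(n,x+c[0]-10,y+c[1]-14,.116)[:2] for x,y in zip(xs,ys)],np.float32)
r=cv2.minAreaRect(X);print("slot",r[0],r[1],np.radians(r[2]),len(xs))
for row in w[::2].astype(int):print(*row)
E
python3 lock.py w1 240 180
```

```text
[ 230  138   50   62 2592] [180 161 158]
plate (0.5658538937568665, 0.09377385675907135) (0.05143171176314354, 0.06529269367456436) 0.2243113674251354
slot (0.5645802021026611, 0.0947575718164444) (0.00937964953482151, 0.02365509234368801) 0.24101030292155695 176
162 164 162 162 165 164 164 163 166 166 163 162 163 167 170 167 165 164 163 167 165
160 165 162 160 158 159 162 165 162 159 162 164 166 170 169 164 168 164 166 168 167
163 163 161 158 159 148 134 135 138 142 148 147 147 151 153 154 164 166 164 169 169
162 164 165 162 159 151 139 108 98 112 109 109 95 116 144 156 158 163 164 165 167
164 162 161 159 162 151 141 106 98 113 113 111 106 118 143 155 163 164 166 168 167
162 168 162 159 160 146 136 114 94 117 116 111 111 121 148 154 159 166 164 166 166
164 166 163 162 161 147 144 107 102 112 116 113 109 127 152 156 166 169 166 167 167
161 166 163 161 161 152 143 111 99 116 120 114 113 128 150 157 163 164 169 162 166
161 162 163 161 160 153 143 102 43 65 78 61 41 113 154 158 167 168 165 167 167
162 164 164 162 160 158 146 95 101 162 183 171 101 107 152 154 161 165 166 169 162
164 165 161 160 161 155 147 99 65 111 137 135 87 111 160 153 163 165 166 168 167
160 160 165 165 162 153 144 105 47 41 44 36 37 118 156 159 161 169 167 170 163
162 166 161 161 162 154 149 129 108 111 113 119 116 139 160 157 163 164 164 167 168
162 162 164 164 164 158 157 155 161 161 160 162 164 164 158 156 160 163 162 168 163
162 163 162 162 163 166 165 159 162 162 162 164 166 168 168 168 163 164 163 168 164
```

```bash
python3 -c "
from h import *
print(goto(.539,-.294,.25,.384))"
```

```text
(array([-0.3671, -0.1224,  0.0201]), array([-0.001 ,  0.0016, -0.1345]))
```

Converted, -0.225 m is -0.5625, -0.18 m is -0.45, -0.134 rad is -0.128.

Emit:
move_tool --steps '{"moves": [[0.085, -0.1125, -0.0375, 0, 0, 0, -0.0286], [0.085, -0.225, -0.075, 0, 0, 0, -0.0573], [0.085, -0.3375, -0.1125, 0, 0, 0, -0.0859], [0.085, -0.45, -0.15, 0, 0, 0, -0.1146], [0.085, -0.5625, -0.1875, 0, 0, 0, -0.128]]}'

```text
clock: 2.2
position: [0.5493, -0.1424, 0.2701]
tcp_rot: [-0.0, 0.556, 0.831, 0.0]
force: [1.4, -0.5, 0.2]
gripper_width: 0.085
finger_force: 0.0
```

```bash
python3 -c "
from h import *
print(goto(.539,-.294,.25,.384))"
```

```text
(array([-0.1363, -0.0673,  0.02  ]), array([ 0.0004, -0.0005,  0.0069]))
```

Converted, -0.136 m is -0.34, -0.09 m is -0.225.

Emit:
move_tool --steps '{"moves": [[0.085, -0.1125, -0.05, 0.0175, 0, 0, 0], [0.085, -0.225, -0.1, 0.035, 0, 0, 0], [0.085, -0.34, -0.1675, 0.05, 0, 0, 0], [0.085, -0.34, -0.1675, 0.05, 0, 0, 0], [0.085, -0.34, -0.1675, 0.05, 0, 0, 0]]}'

```text
clock: 2.7
position: [0.5386, -0.2936, 0.2496]
tcp_rot: [-0.0, 0.558, 0.83, -0.0]
force: [0.9, 0.4, -0.8]
gripper_width: 0.0848
finger_force: 0.0
```

```bash
python3 -c "
from h import *
wshot('w2')"
```

```text
(no output)
```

View pics/w2.png

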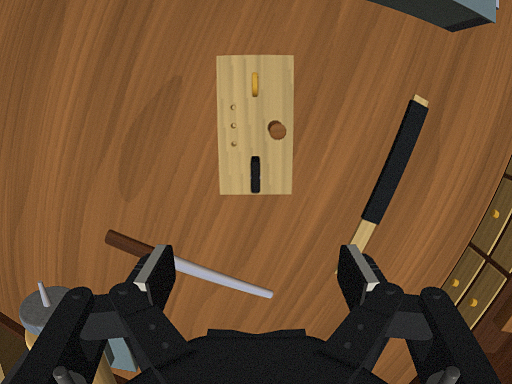

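The wrist view shows the tool block over (217–294, 55–194). The black key head is at (255,174), the ring key at (255,84) and the graver at (277,130).

```bash
cat > key.py <<'E'
from h import *
import sys
np.set_printoptions(precision=4,suppress=True)
n,u0,v0,z=sys.argv[1],int(sys.argv[2]),int(sys.argv[3]),float(sys.argv[4])
i=cv2.imread(f"pics/{n}.png").astype(int);m=(i.max(2)<70).astype(np.uint8)
k,l,st,ce=cv2.connectedComponentsWithStats(m);b=l[v0,u0];print(st[b],ce[b])
ys,xs=np.nonzero(l==b);P=np.array([wplane(n,x,y,z)[:2] for x,y in zip(xs,ys)],np.float32)
r=cv2.minAreaRect(P);print("head",r[0],r[1],np.radians(r[2]))
E
python3 key.py w2 255 174 .105
python3 - <<'E'
from h import *
i=cv2.imread("pics/w2.png").astype(int);m=((i[:,:,2]>160)&(i[:,:,1]>130)&(i[:,:,0]>80)).astype(np.uint8)
k,l,st,ce=cv2.connectedComponentsWithStats(m);b=l[100,262];print(st[b])
ys,xs=np.nonzero(l==b);P=np.array([wplane("w2",x,y,.045)[:2] for x,y in zip(xs,ys)],np.float32)
r=cv2.minAreaRect(P);print(r,np.radians(r[2]));c=np.array(r[0])
for e in(.3786,.384,.39):print(c-48e-3*np.array([-np.sin(e),np.cos(e)]))
E
```

```text
[251 156   9  37 322] [254.9658 174.0963]
head (0.5366869568824768, -0.2915862500667572) (0.00828347634524107, 0.037937428802251816) 0.3864370245800527
[ 216   55   78  140 9573]
((0.519533097743988, -0.25060415267944336), (0.09022273123264313, 0.17051930725574493), 22.390722274780273) 0.3907918255945503
[ 0.53727486 -0.29520494]
[ 0.53751544 -0.29510848]
[ 0.53778214 -0.29499979]
```

```bash
python3 -c "
from h import *
print(goto(.5375,-.294,.091,.387))"
```

```text
(array([-0.0012, -0.0024,  0.1587]), array([-0.0001, -0.0007,  0.0014]))
```

Converted, 0.159 m is 0.3975, 0.145 m is 0.3625.

Emit:
move_tool --steps '{"moves": [[0.06, -0.0025, -0.005, 0.1, 0, 0, 0], [0.06, -0.0025, -0.005, 0.2, 0, 0, 0], [0.06, -0.0025, -0.005, 0.3, 0, 0, 0], [0.06, -0.0025, -0.005, 0.3625, 0, 0, 0], [0.06, -0.0025, -0.005, 0.3975, 0, 0, 0]]}'

```text
clock: 3.25
position: [0.5379, -0.292, 0.0891]
tcp_rot: [-0.001, 0.556, 0.831, 0.0]
force: [0.2, 0.3, -0.3]
gripper_width: 0.06
finger_force: 0.0
```

Emit:
move_tool --steps '{"moves": [[0.0, 0, 0, 0, 0, 0, 0], [0.0, 0, 0, 0, 0, 0, 0], [0.0, 0, 0, 0, 0, 0, 0], [0.0, 0, 0, 0, 0, 0, 0], [0.0, 0, 0, 0, 0, 0, 0]]}'

```text
clock: 3.75
position: [0.5386, -0.295, 0.0924]
tcp_rot: [0.001, 0.557, 0.83, 0.0]
force: [0.6, 0.9, 7.5]
gripper_width: 0.0074
finger_force: 60.3
```

Converted, -0.13 m is -0.325, -0.11 m is -0.275.

Emit:
move_tool --steps '{"moves": [[0.0, 0, 0, -0.025, 0, 0, 0], [0.0, 0, 0, -0.075, 0, 0, 0], [0.0, 0, 0, -0.175, 0, 0, 0], [0.0, 0, 0, -0.275, 0, 0, 0], [0.0, 0, 0, -0.325, 0, 0, 0]]}'

```text
clock: 4.25
position: [0.5384, -0.2954, 0.2254]
tcp_rot: [0.002, 0.558, 0.83, 0.0]
force: [0.4, -0.3, -0.5]
gripper_width: 0.0076
finger_force: 59.3
```

Emit:
move_tool --steps '{"moves": [[0.0, 0, 0, 0, 0, 0, 0], [0.0, 0, 0, 0, 0, 0, 0]]}'

```text
clock: 4.45
position: [0.5378, -0.2945, 0.2216]
tcp_rot: [0.0, 0.557, 0.83, 0.0]
force: [0.7, 0.3, -1.1]
gripper_width: 0.0074
finger_force: 59.3
```

```bash
python3 -c "
from h import *
wshot('w3');i=cv2.imread('pics/w3.png')
cv2.imwrite('pics/w3c.png',cv2.resize(i[180:360,130:380],None,fx=3,fy=3))"
```

```text
(no output)
```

View pics/w3c.png

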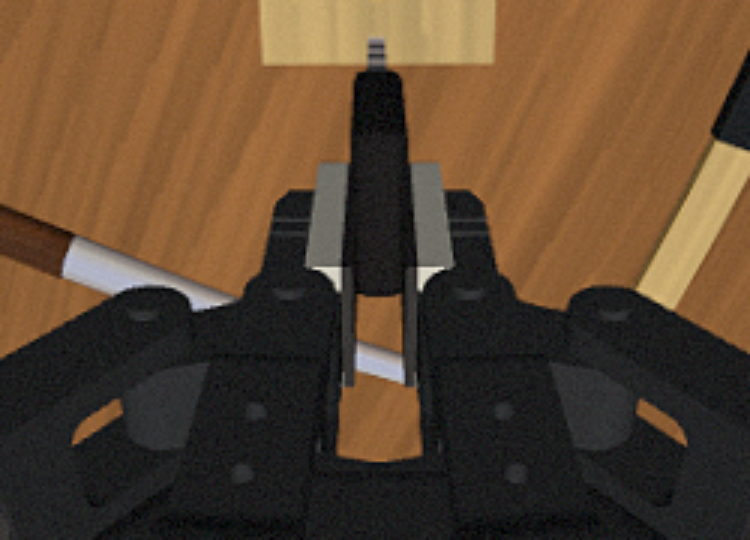

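The key is held squarely. Its head top spans crop rows 136–295 at column 380, the lower edge of its face is at row 70, and the shank shows up to (376,40).

```bash
python3 - <<'E'
from h import *
np.set_printoptions(precision=4,suppress=True)
c=np.load("w3.npz");f=192/np.tan(np.radians(c["fovy"]/2));M=c["mount"]
def tool(u,v,z=None,x=None):
    p=np.array([130+u/3-.33-c["cx"],180+v/3-.33-c["cy"]]);r=np.linalg.norm(p);th=r/f
    d=M[:3,:3]@np.array([*(np.sin(th)*p/r),np.cos(th)]);o=M[:3,3]
    return o+d*((z-o[2])/d[2] if z is not None else (x-o[0])/d[0])
for zt in(-.012,-.014,-.016):
    n,fa=tool(380,136,zt),tool(380,295,zt);print(zt,n,fa,(n+fa)/2,(n-fa)[0])
print("bottom of head x=.017:",tool(380,70,x=.017),"tip x=.009",tool(376,40,z=.068),tool(376,40,x=.013))
i=cv2.imread("pics/w3.png").sum(2)//3
for v in range(186,208,1):print(v,*i[v,246:268])
print(i[200:290:1,256])
from workcell import arm
print(goto(.5655,.0943,.25,.24))
E
```

```text
-0.012 [ 0.0162  0.0002 -0.012 ] [-0.016   0.0002 -0.012 ] [ 0.0001  0.0002 -0.012 ] 0.03228747239742255
-0.014 [ 0.0171  0.0002 -0.014 ] [-0.0147  0.0002 -0.014 ] [ 0.0012  0.0002 -0.014 ] 0.03181672891525635
-0.016 [ 0.018   0.0001 -0.016 ] [-0.0133  0.0002 -0.016 ] [ 0.0024  0.0002 -0.016 ] 0.03134598543309015
bottom of head x=.017: [0.017  0.0002 0.0185] tip x=.009 [ 0.0073 -0.0007  0.068 ] [ 0.013  -0.0007  0.0503]
186 157 155 155 150 147 145 147 143 145 150 152 149 151 149 154 154 154 147 147 140 143 139
187 156 158 155 146 148 147 145 140 142 150 151 150 150 150 155 153 152 148 146 144 145 146
188 159 152 155 151 149 149 145 147 145 149 151 150 147 149 155 154 149 152 144 145 144 143
189 158 155 154 145 148 146 145 142 145 150 147 150 151 150 151 153 148 148 142 146 141 144
190 156 156 154 151 149 147 149 143 144 148 153 151 149 148 156 153 151 150 146 145 144 145
191 159 156 152 149 148 146 147 151 154 149 156 151 151 151 152 158 151 147 148 144 148 148
192 158 156 153 151 148 142 154 155 155 151 159 159 148 152 156 151 155 147 150 145 145 146
193 158 157 156 151 150 147 144 
[... 923 characters left out ...]
 99 81 30 11 9 12 12 12 9 11 17 12 0 2 16 55 93 95 89 92 91
205 104 103 70 3 5 3 12 16 11 11 16 19 19 0 12 8 3 71 91 93 92 91
206 105 87 42 4 4 11 20 13 16 13 6 19 18 10 18 10 25 29 81 91 92 96
207 105 76 14 18 18 16 15 15 21 15 14 8 18 0 16 19 8 14 71 95 92 95
[121  97  47  36  11  16   6  14  21   7  16  12   5  17  15  17  19   4
  22  28   1  22  10  15  37  31  31  33  24  28  23  37  35  23  32  28
  29  30  33  35  26  33  32  28  26  23  34  25  21  34  32  29  34  25
  30  27  33  29  33  29  31  35  20  34  31  33  31  22  32  20  30  34
  37  27  28  32  14  21  24 100 102 108 104 104 107  98 103 104  97  98]
(array([ 0.3492,  0.173 , -0.0291]), array([-0.0003, -0.0005,  0.1481]))
```

Converted, 0.2 m is 0.5, 0.16 m is 0.4, 0.148 rad is 0.1413.

Emit:
move_tool --steps '{"moves": [[0.0, 0.1, 0.05, -0.015, 0, 0, 0.0286], [0.0, 0.2, 0.1, -0.03, 0, 0, 0.0573], [0.0, 0.3, 0.15, -0.045, 0, 0, 0.0859], [0.0, 0.4, 0.2, -0.06, 0, 0, 0.1146], [0.0, 0.5, 0.25, -0.07, 0, 0, 0.1413]]}'

```text
clock: 5.0
position: [0.5541, -0.0698, 0.2485]
tcp_rot: [-0.0, 0.618, 0.786, -0.0]
force: [0.3, 0.1, -0.6]
gripper_width: 0.0078
finger_force: 59.3
```

```bash
python3 -c "
from h import *
print(goto(.5662,.0934,.215,.24))"
```

```text
(array([0.1557, 0.0503, 0.0335]), array([-0.0013, -0.0002, -0.0014]))
```

Converted, 0.155 m is 0.3875, 0.12 m is 0.3.

Emit:
move_tool --steps '{"moves": [[0.0, 0.1, 0.025, 0, 0, 0, 0], [0.0, 0.2, 0.0625, 0, 0, 0, 0], [0.0, 0.3, 0.1, 0.025, 0, 0, 0], [0.0, 0.3875, 0.125, 0.05, 0, 0, 0], [0.0, 0.3875, 0.125, 0.0825, 0, 0, 0]]}'

```text
clock: 5.5
position: [0.5658, 0.0964, 0.2144]
tcp_rot: [-0.001, 0.615, 0.789, -0.0]
force: [-0.1, -0.7, -0.8]
gripper_width: 0.0082
finger_force: 59.3
```

Emit:
move_tool --steps '{"moves": [[0.0, 0, 0, 0, 0, 0, 0], [0.0, 0, 0, 0, 0, 0, 0]]}'

```text
clock: 5.7
position: [0.5662, 0.0895, 0.2157]
tcp_rot: [-0.0, 0.618, 0.786, -0.001]
force: [-0.0, 0.3, -0.9]
gripper_width: 0.0077
finger_force: 59.3
```

```bash
python3 -c "
from h import *
print(goto(.5662,.0934,.195,.24))
wshot('w4');i=cv2.imread('pics/w4.png')
cv2.imwrite('pics/w4c.png',cv2.resize(i[140:300,180:340],None,fx=3.5,fy=3.5,interpolation=2))"
```

```text
(array([0.0038, 0.001 , 0.0207]), array([-0.0013,  0.0007, -0.0014]))
```

View pics/w4c.png

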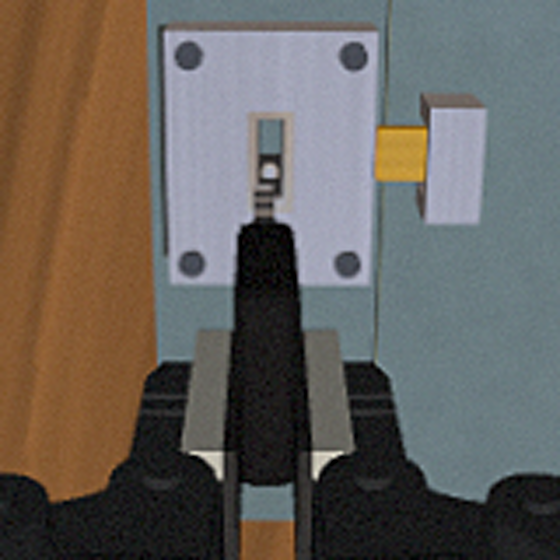

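The crop shows the key over the lock with its shank at about (264,200). The slot is centred on column 270, and the plate screws are at (188,55), (353,55), (191,264) and (347,264).

Emit:
move_tool --steps '{"moves": [[0.0, 0, 0, 0, 0, 0, 0], [0.0, 0, 0, 0, 0, 0, 0], [0.0, 0, 0, 0, 0, 0, 0]]}'

```text
clock: 6.05
position: [0.5665, 0.0905, 0.2163]
tcp_rot: [0.0, 0.618, 0.786, 0.0]
force: [0.8, -0.1, -0.0]
gripper_width: 0.0077
finger_force: 59.3
```

```bash
python3 - <<'E'
from h import *
np.set_printoptions(precision=4,suppress=True)
P=np.array([wplane("w4",180+u/3.5-.36,140+v/3.5-.36,.116) for u,v in((188,55),(353,55),(191,264),(347,264))])
print(P,P.mean(0));print(np.arctan2(*(P[1]-P[0])[[1,0]]),np.arctan2(*(P[3]-P[2])[[1,0]]))
print(np.linalg.norm(P[1]-P[0]),np.linalg.norm(P[2]-P[0]))
# slot top bevel edge
print(wplane("w4",180+270/3.5-.36,140+113/3.5-.36,.116))
wshot("w5")
for n in("w4","w5"):
    i=cv2.imread(f"pics/{n}.png").sum(2)//3
    print(np.load(n+".npz")["pos"])
    for v in range(168,206,2):print(v,*i[v,246:270])
print(goto(.5662,.0934,.195,.24))
E
```

```text
[[0.5402 0.1147 0.116 ]
 [0.5792 0.1242 0.116 ]
 [0.5527 0.0614 0.116 ]
 [0.5919 0.0709 0.116 ]] [0.566  0.0928 0.116 ]
0.2390907579775696 0.2388356225625637
0.040140703430524935 0.05470701170252216
[0.5631 0.1052 0.116 ]
[0.5662 0.0895 0.2157]
168 169 168 166 163 165 167 169 164 169 164 165 167 162 172 172 173 166 171 164 171 172 166 171 170
170 171 168 166 167 164 167 168 171 172 170 166 168 171 169 175 176 171 174 168 165 169 170 169 167
172 168 166 165 165 158 148 141 150 145 146 143 147 150 153 156 158 157 156 165 175 170 170 173 169
174 168 163 165 163 160 144 143 123 105 119 115 112 112 119 95 132 162 157 167 172 169 173 170 173
176 166 167 166 167 160 147 148 117 100 121 118 116 116 116 90 137 164 157 170 166 173 169 170 169
178 170 167 166 166 167 147 151 113 99 123 121 118 119 114 92 134 162 159 168 169 170 173 173 169
180 170 167 168 167 160 146 149 113 104 122 118 117 118 117 91 137 164 158 161 167 170 170 174 166
182 168 166 1
[... 2330 characters left out ...]
 155 149 115 68 68 64 63 57 36 74 146 165 161 168 172 174 170 170 171 169
194 168 165 167 163 157 154 128 96 92 103 103 85 50 76 148 163 162 166 171 171 172 173 173 171
196 167 165 167 163 155 154 123 83 91 90 94 88 79 109 153 167 163 169 172 173 171 170 175 171
198 171 167 165 164 158 161 112 34 38 48 41 28 137 182 169 164 162 173 168 172 169 174 169 171
200 166 170 167 161 166 171 137 104 113 109 117 102 146 173 166 162 164 168 170 174 173 171 174 167
202 169 162 169 175 183 181 127 26 32 37 42 29 110 168 180 175 181 174 174 171 173 173 169 172
204 174 179 131 69 45 0 11 0 9 3 18 1 0 0 0 10 88 157 177 176 172 167 171 173
(array([0.0029, 0.0004, 0.0213]), array([ 0.0004,  0.    , -0.0004]))
```

```bash
python3 - <<'E'
from h import *
np.set_printoptions(precision=4,suppress=True)
c=np.load("w5.npz");f=192/np.tan(np.radians(c["fovy"]/2));M=c["mount"]
def tool(u,v,z):
    p=np.array([u-c["cx"],v-c["cy"]]);r=np.linalg.norm(p);th=r/f
    d=M[:3,:3]@np.array([*(np.sin(th)*p/r),np.cos(th)]);o=M[:3,3];return o+d*(z-o[2])/d[2]
print("slot +y outer edge",tool(255.9,173.3,.1003),"shank",tool(254.9,198,.05),tool(254.9,194,.064),"head",tool(256,206,.02))
print(goto(.566,.093,.2,.239))
E
```

```text
slot +y outer edge [0.0147 0.0001 0.1003] shank [ 0.0094 -0.0007  0.05  ] [ 0.0078 -0.0007  0.064 ] head [0.0145 0.0001 0.02  ]
(array([0.0025, 0.0001, 0.0163]), array([0.0004, 0.    , 0.0006]))
```

Converted, 0.026 m is 0.065, 0.001 m is 0.0025.

Emit:
move_tool --steps '{"moves": [[0.0, 0.0025, 0.0018, 0.025, 0, 0, 0], [0.0, 0.0025, 0.0018, 0.05, 0, 0, 0], [0.0, 0.0025, 0.0018, 0.065, 0, 0, 0], [0.0, 0.0025, 0.0018, 0.065, 0, 0, 0], [0.0, 0.0025, 0.0018, 0.065, 0, 0, 0]]}'

```text
clock: 6.6
position: [0.5668, 0.0918, 0.1899]
tcp_rot: [-0.0, 0.617, 0.787, -0.0]
force: [-0.1, -0.5, -0.1]
gripper_width: 0.0077
finger_force: 59.3
```

Emit:
move_tool --steps '{"moves": [[0.0, 0, 0, 0.0075, 0, 0, 0], [0.0, 0, 0, 0.015, 0, 0, 0], [0.0, 0, 0, 0.0225, 0, 0, 0], [0.0, 0, 0, 0.0225, 0, 0, 0]]}'

```text
clock: 7.0
position: [0.5667, 0.0919, 0.1806]
tcp_rot: [-0.0, 0.617, 0.787, -0.0]
force: [-0.2, -0.6, -0.3]
gripper_width: 0.0077
finger_force: 59.3
```

Emit:
move_tool --steps '{"moves": [[0.0, 0, 0, 0.005, 0, 0, 0], [0.0, 0, 0, 0.01, 0, 0, 0], [0.0, 0, 0, 0.015, 0, 0, 0], [0.0, 0, 0, 0.015, 0, 0, 0]]}'

```text
clock: 7.4
position: [0.5667, 0.0919, 0.1747]
tcp_rot: [-0.0, 0.617, 0.787, -0.0]
force: [1.0, -0.6, -0.5]
gripper_width: 0.008
finger_force: 59.3
```

Emit:
move_tool --steps '{"moves": [[0.0, 0, 0, 0.0025, 0, 0, 0], [0.0, 0, 0, 0.005, 0, 0, 0], [0.0, 0, 0, 0.0075, 0, 0, 0], [0.0, 0, 0, 0.0075, 0, 0, 0]]}'

```text
clock: 7.8
position: [0.5668, 0.0919, 0.1719]
tcp_rot: [0.0, 0.617, 0.787, -0.0]
force: [-0.2, -1.0, -2.3]
gripper_width: 0.0074
finger_force: 59.3
```

Converted, 0.001 m is 0.0025.

Emit:
move_tool --steps '{"moves": [[0.0, 0, 0, 0.0025, 0, 0, 0], [0.0, 0, 0, 0.0025, 0, 0, 0]]}'

```text
clock: 8.0
position: [0.5668, 0.0919, 0.1709]
tcp_rot: [0.0, 0.617, 0.787, -0.0]
force: [-0.2, 0.5, -0.0]
gripper_width: 0.0073
finger_force: 59.3
```

Emit:
move_tool --steps '{"moves": [[0.0, 0, 0, 0.0025, 0, 0, 0], [0.0, 0, 0, 0.0025, 0, 0, 0]]}'

```text
clock: 8.2
position: [0.5668, 0.0919, 0.1699]
tcp_rot: [-0.0, 0.617, 0.787, -0.0]
force: [-0.5, 0.7, 0.4]
gripper_width: 0.0079
finger_force: 59.3
```

Converted, 0.001 m is 0.0025.

Emit:
move_tool --steps '{"moves": [[0.0, 0, 0, 0.0025, 0, 0, 0], [0.0, 0, 0, 0.0025, 0, 0, 0]]}'

```text
clock: 8.4
position: [0.5668, 0.0919, 0.1689]
tcp_rot: [0.0, 0.617, 0.787, -0.0]
force: [0.2, -0.7, -0.5]
gripper_width: 0.0073
finger_force: 59.3
```

Emit:
move_tool --steps '{"moves": [[0.0, 0, 0, 0.0025, 0, 0, 0], [0.0, 0, 0, 0.0025, 0, 0, 0]]}'

```text
clock: 8.6
position: [0.5668, 0.0919, 0.1679]
tcp_rot: [-0.0, 0.617, 0.787, -0.0]
force: [-0.5, 0.3, -0.3]
gripper_width: 0.0075
finger_force: 59.3
```

Emit:
move_tool --steps '{"moves": [[0.0, 0, 0, 0.0018, 0, 0, 0], [0.0, 0, 0, 0.0018, 0, 0, 0]]}'

```text
clock: 8.8
position: [0.5668, 0.0919, 0.1672]
tcp_rot: [0.0, 0.617, 0.787, -0.0]
force: [-0.3, -0.6, -1.5]
gripper_width: 0.0078
finger_force: 59.3
```

Converted, 0.001 m is 0.0025.

Emit:
move_tool --steps '{"moves": [[0.0, 0, 0, 0.0025, 0, 0, 0], [0.0, 0, 0, 0.0025, 0, 0, 0]]}'

```text
clock: 9.0
position: [0.5668, 0.0919, 0.1662]
tcp_rot: [0.0, 0.617, 0.787, -0.0]
force: [0.3, -0.2, -1.5]
gripper_width: 0.0075
finger_force: 59.3
```

Emit:
move_tool --steps '{"moves": [[0.0, 0, 0, 0.0025, 0, 0, 0], [0.0, 0, 0, 0.0025, 0, 0, 0]]}'

```text
clock: 9.2
position: [0.5669, 0.0919, 0.1652]
tcp_rot: [0.0, 0.617, 0.787, -0.0]
force: [0.6, -0.2, -0.4]
gripper_width: 0.0074
finger_force: 59.3
```

Converted, 0.001 m is 0.0025.

Emit:
move_tool --steps '{"moves": [[0.0, 0, 0, 0.0025, 0, 0, 0], [0.0, 0, 0, 0.0025, 0, 0, 0]]}'

```text
clock: 9.4
position: [0.5669, 0.092, 0.1643]
tcp_rot: [0.0, 0.617, 0.787, -0.0]
force: [-0.6, 0.6, -0.5]
gripper_width: 0.0074
finger_force: 59.4
```

Emit:
move_tool --steps '{"moves": [[0.0, 0.0018, 0, 0, 0, 0, 0], [0.0, 0.0038, 0, 0, 0, 0, 0], [0.0, 0.0038, 0, 0, 0, 0, 0]]}'

```text
clock: 9.7
position: [0.5665, 0.0932, 0.1643]
tcp_rot: [0.0, 0.617, 0.787, -0.0]
force: [1.2, -1.6, -0.4]
gripper_width: 0.0074
finger_force: 59.4
```

Emit:
move_tool --steps '{"moves": [[0.0, -0.0038, 0, 0, 0, 0, 0], [0.0, -0.0075, 0, 0, 0, 0, 0], [0.0, -0.0075, 0, 0, 0, 0, 0]]}'

```text
clock: 10.0
position: [0.5672, 0.0908, 0.1644]
tcp_rot: [-0.0, 0.617, 0.787, 0.0]
force: [-1.1, 2.5, 1.5]
gripper_width: 0.0077
finger_force: 59.6
```

Converted, 0.0015 m is 0.0038, 0.001 m is 0.0025.

Emit:
move_tool --steps '{"moves": [[0.0, 0.0038, 0, 0.0025, 0, 0, 0], [0.0, 0.0038, 0, 0.0025, 0, 0, 0]]}'

```text
clock: 10.2
position: [0.5668, 0.092, 0.1631]
tcp_rot: [0.0, 0.617, 0.787, -0.0]
force: [0.2, -1.1, 0.9]
gripper_width: 0.0075
finger_force: 59.5
```

Emit:
move_tool --steps '{"moves": [[0.0, 0, 0, 0.0025, 0, 0, 0], [0.0, 0, 0, 0.0025, 0, 0, 0]]}'

```text
clock: 10.4
position: [0.5668, 0.0919, 0.1622]
tcp_rot: [0.0, 0.617, 0.787, -0.0]
force: [-0.1, 0.8, -0.6]
gripper_width: 0.0076
finger_force: 59.4
```

Emit:
move_tool --steps '{"moves": [[0.0, 0.0018, 0, 0, 0, 0, 0], [0.0, 0.0038, 0, 0, 0, 0, 0], [0.0, 0, 0, 0, 0, 0, 0], [0.0, -0.0038, 0, 0, 0, 0, 0], [0.0, 0, 0, 0, 0, 0, 0]]}'

```text
clock: 10.9
position: [0.5669, 0.0918, 0.1623]
tcp_rot: [-0.0, 0.617, 0.787, 0.0]
force: [0.3, -0.2, 0.2]
gripper_width: 0.0076
finger_force: 59.3
```

Converted, 0.002 m is 0.005, 0.001 m is 0.0025.

Emit:
move_tool --steps '{"moves": [[0.0, 0, 0, 0.0025, 0, 0, 0], [0.0, 0, 0, 0.005, 0, 0, 0], [0.0, 0, 0, 0.005, 0, 0, 0]]}'

```text
clock: 11.2
position: [0.5674, 0.092, 0.1609]
tcp_rot: [0.0, 0.617, 0.787, 0.0]
force: [0.7, 0.6, 7.8]
gripper_width: 0.0074
finger_force: 60.3
```

Emit:
move_tool --steps '{"moves": [[0.0, 0, 0, 0.0025, 0, 0, 0], [0.0, 0, 0, 0.0025, 0, 0, 0]]}'

```text
clock: 11.4
position: [0.5678, 0.0921, 0.1604]
tcp_rot: [0.001, 0.617, 0.787, 0.001]
force: [-0.1, 1.1, 14.3]
gripper_width: 0.0077
finger_force: 61.2
```

Emit:
move_tool --steps '{"moves": [[0.0, 0, 0, 0.0025, 0, 0, 0], [0.0, 0, 0, 0.0025, 0, 0, 0]]}'

```text
clock: 11.6
position: [0.5683, 0.0923, 0.16]
tcp_rot: [0.001, 0.617, 0.787, 0.001]
force: [-1.4, 0.8, 20.3]
gripper_width: 0.0079
finger_force: 62.0
```

Converted, -0.0015 m is -0.0038, 0.0007 m is 0.0018.

Emit:
move_tool --steps '{"moves": [[0.0, 0.0018, 0, 0, 0, 0, 0], [0.0, 0.0038, 0, 0, 0, 0, 0], [0.0, 0, 0, 0, 0, 0, 0], [0.0, -0.0038, 0, 0, 0, 0, 0], [0.0, 0, 0, 0, 0, 0, 0]]}'

```text
clock: 12.1
position: [0.5674, 0.0919, 0.1589]
tcp_rot: [0.0, 0.617, 0.787, 0.001]
force: [0.5, -0.2, 5.4]
gripper_width: 0.0079
finger_force: 60.1
```

Emit:
move_tool --steps '{"moves": [[0.0, 0, 0, 0.0025, 0, 0, 0], [0.0, 0, 0, 0.0025, 0, 0, 0]]}'

```text
clock: 12.3
position: [0.567, 0.0919, 0.1573]
tcp_rot: [0.0, 0.617, 0.787, 0.0]
force: [1.4, 1.3, 0.1]
gripper_width: 0.0076
finger_force: 59.4
```

Converted, 0.002 m is 0.005, 0.001 m is 0.0025.

Emit:
move_tool --steps '{"moves": [[0.0, 0, 0, 0.0025, 0, 0, 0], [0.0, 0, 0, 0.005, 0, 0, 0], [0.0, 0, 0, 0.005, 0, 0, 0]]}'

```text
clock: 12.6
position: [0.5665, 0.0918, 0.1549]
tcp_rot: [-0.0, 0.617, 0.787, -0.0]
force: [0.9, 0.6, -3.5]
gripper_width: 0.0079
finger_force: 59.0
```

Emit:
move_tool --steps '{"moves": [[0.0, 0, 0, 0.0025, 0, 0, 0], [0.0, 0, 0, 0.005, 0, 0, 0], [0.0, 0, 0, 0.005, 0, 0, 0]]}'

```text
clock: 12.9
position: [0.5666, 0.0919, 0.153]
tcp_rot: [-0.0, 0.617, 0.787, -0.0]
force: [-0.1, 0.3, -3.9]
gripper_width: 0.0078
finger_force: 58.9
```

Emit:
move_tool --steps '{"moves": [[0.0, 0, 0, 0.0025, 0, 0, 0], [0.0, 0, 0, 0.0025, 0, 0, 0]]}'

```text
clock: 13.1
position: [0.5667, 0.0919, 0.1521]
tcp_rot: [-0.0, 0.617, 0.787, -0.0]
force: [0.8, -0.4, -3.2]
gripper_width: 0.0075
finger_force: 59.0
```

Converted, -0.0015 m is -0.0038, 0.0007 m is 0.0018.

Emit:
move_tool --steps '{"moves": [[0.0, 0.0018, 0, 0, 0, 0, 0], [0.0, 0.0038, 0, 0, 0, 0, 0], [0.0, 0, 0, 0, 0, 0, 0], [0.0, -0.0038, 0, 0, 0, 0, 0], [0.0, 0, 0, 0, 0, 0, 0]]}'

```text
clock: 13.6
position: [0.5669, 0.0919, 0.1524]
tcp_rot: [-0.0, 0.617, 0.787, 0.0]
force: [-0.4, 0.3, -0.1]
gripper_width: 0.0076
finger_force: 59.4
```

Emit:
move_tool --steps '{"moves": [[0.0, 0, 0, 0.0025, 0, 0, 0], [0.0, 0, 0, 0.0025, 0, 0, 0]]}'

```text
clock: 13.8
position: [0.567, 0.0919, 0.1514]
tcp_rot: [0.0, 0.617, 0.787, 0.0]
force: [-0.2, 0.4, 0.8]
gripper_width: 0.0075
finger_force: 59.5
```

Converted, 0.001 m is 0.0025.

Emit:
move_tool --steps '{"moves": [[0.0, 0, 0, 0.0025, 0, 0, 0], [0.0, 0, 0, 0.0025, 0, 0, 0]]}'

```text
clock: 14.0
position: [0.5669, 0.0919, 0.1503]
tcp_rot: [0.0, 0.617, 0.787, -0.0]
force: [0.8, 0.4, 0.9]
gripper_width: 0.0078
finger_force: 59.4
```

Emit:
move_tool --steps '{"moves": [[0.0, 0, 0, 0.0025, 0, 0, 0], [0.0, 0, 0, 0.0025, 0, 0, 0]]}'

```text
clock: 14.2
position: [0.5668, 0.0919, 0.1491]
tcp_rot: [-0.0, 0.617, 0.787, -0.0]
force: [0.0, 0.8, -1.0]
gripper_width: 0.0072
finger_force: 59.3
```

Converted, -0.0015 m is -0.0038, 0.0007 m is 0.0018.

Emit:
move_tool --steps '{"moves": [[0.0, 0.0018, 0, 0, 0, 0, 0], [0.0, 0.0038, 0, 0, 0, 0, 0], [0.0, 0, 0, 0, 0, 0, 0], [0.0, -0.0038, 0, 0, 0, 0, 0], [0.0, 0, 0, 0, 0, 0, 0]]}'

```text
clock: 14.7
position: [0.5668, 0.0919, 0.1493]
tcp_rot: [-0.0, 0.617, 0.787, 0.0]
force: [0.3, 0.9, -0.5]
gripper_width: 0.0078
finger_force: 59.3
```

Emit:
move_tool --steps '{"moves": [[0.0, 0, 0, 0.0025, 0, 0, 0], [0.0, 0, 0, 0.0025, 0, 0, 0]]}'

```text
clock: 14.9
position: [0.5668, 0.0919, 0.1481]
tcp_rot: [0.0, 0.617, 0.787, -0.0]
force: [-0.4, 0.8, -2.5]
gripper_width: 0.0076
finger_force: 59.1
```

Converted, 0.002 m is 0.005, 0.001 m is 0.0025.

Emit:
move_tool --steps '{"moves": [[0.0, 0, 0, 0.0025, 0, 0, 0], [0.0, 0, 0, 0.005, 0, 0, 0], [0.0, 0, 0, 0.005, 0, 0, 0]]}'

```text
clock: 15.2
position: [0.5668, 0.0919, 0.1462]
tcp_rot: [0.0, 0.617, 0.787, -0.0]
force: [0.7, 0.8, 0.2]
gripper_width: 0.0079
finger_force: 59.4
```

Emit:
move_tool --steps '{"moves": [[0.0, 0, 0, 0.0025, 0, 0, 0], [0.0, 0, 0, 0.0025, 0, 0, 0]]}'

```text
clock: 15.4
position: [0.5667, 0.0919, 0.145]
tcp_rot: [-0.0, 0.617, 0.787, -0.0]
force: [0.1, 0.7, -2.7]
gripper_width: 0.0077
finger_force: 59.1
```

Emit:
move_tool --steps '{"moves": [[0.0, 0, 0, 0.0025, 0, 0, 0], [0.0, 0, 0, 0.0025, 0, 0, 0]]}'

```text
clock: 15.6
position: [0.5668, 0.0919, 0.1441]
tcp_rot: [-0.0, 0.617, 0.787, -0.0]
force: [-0.6, 0.8, -2.2]
gripper_width: 0.0077
finger_force: 59.2
```

Emit:
move_tool --steps '{"moves": [[0.0, 0, 0, 0.0025, 0, 0, 0], [0.0, 0, 0, 0.0025, 0, 0, 0]]}'

```text
clock: 15.8
position: [0.567, 0.0919, 0.1437]
tcp_rot: [0.0, 0.617, 0.787, 0.0]
force: [-1.1, 0.8, 7.6]
gripper_width: 0.0079
finger_force: 60.3
```

Emit:
move_tool --steps '{"moves": [[0.0, 0, 0, 0.0025, 0, 0, 0], [0.0, 0, 0, 0.0025, 0, 0, 0]]}'

```text
clock: 16.0
position: [0.5675, 0.0921, 0.1436]
tcp_rot: [0.0, 0.617, 0.787, 0.001]
force: [-4.0, 0.5, 19.1]
gripper_width: 0.0077
finger_force: 61.8
```

The rows are not in the units I measure in: shifts go in shares of 0.4 m and turns go in shares of 60 degrees. I convert before sending: 0.0007 m is 0.0018.

Emit:
move_tool --steps '{"moves": [[0.0, 0, 0, 0.0018, 0, 0, 0], [0.0, 0, 0, 0.0018, 0, 0, 0]]}'

```text
clock: 16.2
position: [0.5678, 0.0921, 0.1434]
tcp_rot: [0.001, 0.617, 0.787, 0.001]
force: [-6.2, 1.8, 28.5]
gripper_width: 0.0075
finger_force: 63.0
```

```bash
python3 -c "
from h import *
wshot('w6');i=cv2.imread('pics/w6.png')
cv2.imwrite('pics/w6c.png',cv2.resize(i[140:300,180:340],None,fx=3.5,fy=3.5,interpolation=2))"
```

```text
(no output)
```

View pics/w6c.png

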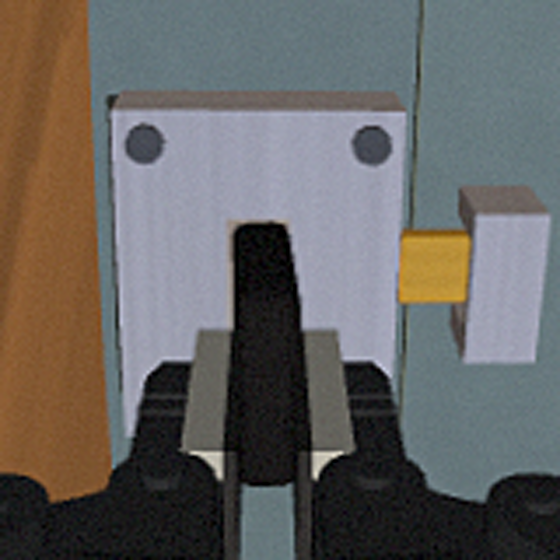

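The collar sits on the lock and the plug has not turned. Contact height is 0.1435, which matches the expected home height. I'll ease the push a little and turn.

Converted, -0.0012 m is -0.003.

Emit:
move_tool --steps '{"moves": [[0.0, 0, 0, -0.003, 0, 0, 0], [0.0, 0, 0, -0.003, 0, 0, 0], [0.0, 0, 0, -0.003, 0, 0, 0]]}'

```text
clock: 16.55
position: [0.5672, 0.092, 0.1436]
tcp_rot: [0.0, 0.617, 0.787, 0.001]
force: [-1.6, 1.4, 13.9]
gripper_width: 0.0081
finger_force: 61.1
```

Emit:
move_tool --steps '{"moves": [[0.0, 0, 0, 0, 0, 0, 0.0955], [0.0, 0, 0, 0, 0, 0, 0.191], [0.0, 0, -0.0008, 0, 0, 0, 0.2865], [0.0, 0, -0.001, 0, 0, 0, 0.382], [0.0, 0, -0.001, 0, 0, 0, 0.382]]}'

```text
clock: 17.05
position: [0.567, 0.0918, 0.1436]
tcp_rot: [0.0, 0.763, 0.647, 0.001]
force: [-2.8, 0.8, 14.1]
gripper_width: 0.0075
finger_force: 61.1
```

```bash
python3 -c "
from workcell import arm
s=arm.observe();print(s['q'],s['moment'])"
```

```text
[-0.67436999  0.47762269  0.59483782  1.83431435 -0.32774653  0.9274825
 -0.09622437] [-0.05138743  0.63989766  0.00363897]
```

Converted, -0.0006 m is -0.0015, -0.0005 m is -0.0013, 0.6 rad is 0.573.

Emit:
move_tool --steps '{"moves": [[0.0, 0, -0.0003, 0, 0, 0, 0.1146], [0.0, 0, -0.0008, 0, 0, 0, 0.2292], [0.0, 0, -0.001, 0, 0, 0, 0.3438], [0.0, 0, -0.0013, 0, 0, 0, 0.4584], [0.0, 0, -0.0015, 0, 0, 0, 0.573]]}'

```text
clock: 17.55
position: [0.5661, 0.0918, 0.1437]
tcp_rot: [-0.0, 0.92, 0.392, 0.0]
force: [-5.6, 0.6, 16.3]
gripper_width: 0.0077
finger_force: 61.4
```

Emit:
move_tool --steps '{"moves": [[0.0, 0, -0.0003, 0, 0, 0, 0.1146], [0.0, 0, -0.0008, 0, 0, 0, 0.2292], [0.0, 0, -0.001, 0, 0, 0, 0.3438], [0.0, 0, -0.0013, 0, 0, 0, 0.4584], [0.0, 0, -0.0015, 0, 0, 0, 0.573]]}'

```text
clock: 18.05
position: [0.5654, 0.0926, 0.1437]
tcp_rot: [-0.001, 0.995, 0.103, -0.0]
force: [-8.2, 2.9, 19.1]
gripper_width: 0.0075
finger_force: 61.8
```

```bash
python3 -c "
from workcell import arm
s=arm.observe();print(s['q'],s['moment'])"
```

```text
[-0.87394443  0.56865137  0.88306626  1.8426978  -0.52528479  0.98212443
 -1.12893989] [0.56002255 2.10892103 0.20208873]
```

Converted, 0.0005 m is 0.0013, 0.08 rad is 0.0764.

Emit:
move_tool --steps '{"moves": [[0.0, 0.0013, 0.0013, 0, 0, 0, 0.0477], [0.0, 0.0013, 0.0013, 0, 0, 0, 0.0764], [0.0, 0.0013, 0.0013, 0, 0, 0, 0.0764], [0.0, 0.0013, 0.0013, 0, 0, 0, 0.0764], [0.0, 0.0013, 0.0013, 0, 0, 0, 0.0764]]}'

```text
clock: 18.55
position: [0.5657, 0.0926, 0.1437]
tcp_rot: [-0.001, 0.998, 0.066, -0.0]
force: [-11.5, 4.4, 23.7]
gripper_width: 0.008
finger_force: 62.3
```

```bash
python3 -c "
from h import *
from workcell import arm
wshot('w7');i=cv2.imread('pics/w7.png')
cv2.imwrite('pics/w7c.png',cv2.resize(i[100:320,120:390],None,fx=2.6,fy=2.6,interpolation=2))
s=arm.observe();print(s['moment'],s['dq'])"
```

```text
[0.82262317 2.72615547 0.2006669 ] [0.00177706 0.00071778 0.00079458 0.00210401 0.00021477 0.00107569
 0.00036512]
```

View pics/w7c.png

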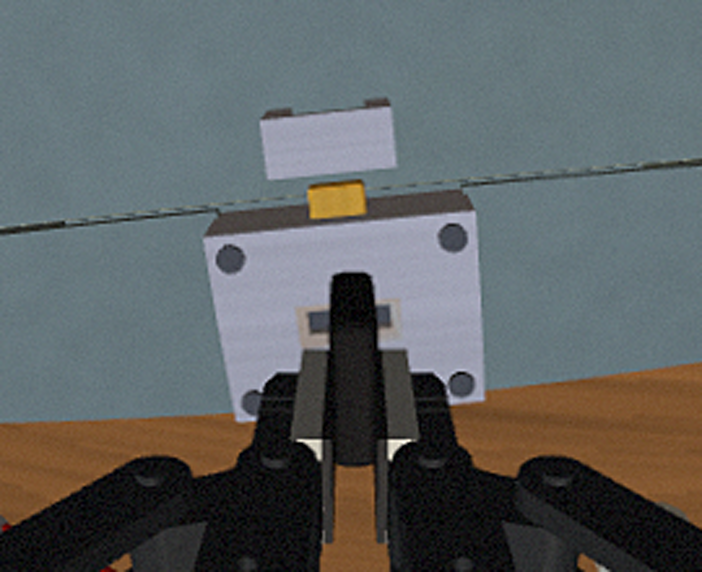

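The brass latch at (337,200) has pulled clear of the keeper, and the key stands square across the slot, turned 1.68 rad. The arm is at rest and still gripping, so I'm handing it in.

```bash
python3 -c "
from workcell import arm
print(arm.finish_job())"
```

```text
the job is handed in; nothing more can be done
None
```

The strongbox key is fully home in the lock and turned about a quarter turn clockwise (1.68 rad at the gripper). The gripper is still holding it with the latch drawn clear of the keeper, and the job is handed in; no verdict was returned.

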